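# Collect the steel watches into the delivery tray

### The arm

A 6-joint arm with a two-finger parallel gripper is mounted at the origin on the work surface. World frame = base frame: x ahead of the robot, y to its left, z up, the work surface at z = 0. Lengths are in m, angles in rad, forces in N, time in s.
With the tool pointing down it reaches from about 0.35 to 0.975 m from the base axis. Payload 4.9 kg.
Tool frame: the origin (TCP) lies midway between the tips of the shut fingers; the grasp point (between the pads) lies 19 mm behind it; z points along the fingers, y is the line along which they close (so a half turn about z gives the same grasp; the last joint's range is limited). The gripper opens to 85 mm and grips with 20 to 120 N. Pads are 22 mm wide; open, the fingers measure 114 mm over their backs; the gripper's body (76 mm by 85 mm) begins 54 mm behind the grasp point. The pads swing forward as they close: fully open they stand 13 mm farther back than shut.
Start: joints at [1.082, 0.053, 1.613, -0, 1.476, -0.119], TCP at [0.226, 0.583, 0.211] pointing down, gripper open.
Joint ranges: [-3.01, 3.01], [-1.01, 2.22], [0.06, 2.58], [-1.02, 4.17], [0.09, 2.62], [-3.14, 3.14]. Speed limits (rad/s): [2.57, 2.57, 3.14, 3.14, 3.14, 3.14].

### API

Orientations are given as a rotation vector (axis times angle).
In Python, from station import ctrl gives the robot as it stands.
- The arm moves only by the tool carry_out, never from a script. Its argument "moves" is a list of rows, each an object of numbers: "x", "y", "z": the shift along the tool's x, y, z in units of 25 mm (1.0 is 25 mm); "turn": the turn about the tool's z in rad. In form: [{"x": .., "y": .., "z": .., "turn": ..}, ...]. A call has exactly 8 rows; each row shifts and turns the commanded pose from where the row before left it, along the tool's axes as they then stand; what a row does not reach is not made up. A row lasts 1/10 s, in which the tool goes at most 50 mm and 8.59 degrees, less where a joint would pass 70% of its speed; a pose out of reach is approached as far as the arm can. A call is refused whole if a number of a shift passes 1 or a number of a turn 0.15, either way. A call with a gripper value outside its range is refused whole. "grip" is the finger opening in mm, from 0 to 85.4, set as the call begins (left out, the last holds). The fingers move at their own pace and stop on an object; "newtons" is the grip in N (left out, the last holds). Time passes only in rows, so rows that do not move let the fingers close, or fill a call up. It gives the time, the measured TCP pose, the force, the opening and the grip force at its end, in the units of the state.
- ctrl.get_obs(): the state, without advancing time (a new reading comes with each control period).
- ctrl.get_image(name): name is "scene" or "top"; returns the picture (400x640x3 uint8, red, green, blue); there is no depth.
- ctrl.calibration(name): a dict with "fx", "fy", "cx", "cy" (pixels), "R" (3x3) and "t" (3): a world point X has camera coordinates R X + t. Camera axes: x right, y down, z forward; pixel columns grow to the right and rows downward; lengths in m; the calibration is good to about 2 mm. A picture is of the moment at which its call begins. calibration takes no time and is no camera call.
- ctrl.finish_job(): hands the job in; it is judged then, once.
Trained networks look in the newest picture that a camera, given by its name, has taken for a name from the list of things; names that differ only in an ending like _2 or _b are one class to them, and where a whole thing is asked for, a point or a joint stands for the part that bears it (a point fixed in the world has none). Each returns a list of dicts, best first, with "confidence" (0 to 1); they miss things now and then, are a little off and sometimes report something else, mostly with a low value. They report only what shows in the picture. A call takes as long as a camera call.
- ctrl.look_for(camera, query): "rect" ([left, top, width, height] in pixels, round what is visible of it).
- ctrl.mark_of(camera, query): "pixel" ([column, row] in pixels: a listed point, or the origin of a listed thing).
The state is a dict: "t": time; "q": joint angles; "dq": joint speeds; "effort": joint torques, N m; "tool_pos": TCP position; "tool_rot": TCP orientation; "contact_force": force on the tool from outside, world axes, zero at the start; "wrist_torque": the same for the moment, N m; "opening": finger opening in m; "grip_force": force on a finger pad.
Only numpy, scipy, OpenCV 4.12 (cv2) and the standard library are available. Lean on these libraries where they do the work, as an engineer would, in place of code of your own. Each camera call takes 0.05 s, during which the arm holds its last target. There are 200 camera calls.

### The job

Collect the four steel-cased (silver) watches from the bench into the delivery tray, each standing upright and flat on the floor of the nest whose colour matches its dial. Set them down gently without dropping them, and leave the two gold-cased look-alikes undisturbed where they stand.

Things in the scene. Friction and masses are not known exactly. Their poses are not given: they have to be found in the camera images.
- steel_blue_c (a point): Centre (half-way up, 13.5 mm above its underside) of the silver steel-cased watch with the blue dial, facing up. The watch is fixed on a round upright black holder, 50 mm in diameter and 18 mm high, which is what is gripped; the watch itself (41 mm case, lugs and crown, all within the holder's outline) sits on top, 27 mm high in all, about 120 g (80 to 170 g). z is up; its yaw is arbitrary. Starts standing on the bench (surface z = 0), left or right of the tray.
- steel_green_c (a point): Centre (half-way up, 13.5 mm above its underside) of the silver steel-cased watch with the green dial, facing up. The watch is fixed on a round upright black holder, 50 mm in diameter and 18 mm high, which is what is gripped; the watch itself (41 mm case, lugs and crown, all within the holder's outline) sits on top, 27 mm high in all, about 120 g (80 to 170 g). z is up; its yaw is arbitrary. Starts standing on the bench (surface z = 0), left or right of the tray.
- steel_red_c (a point): Centre (half-way up, 13.5 mm above its underside) of the silver steel-cased watch with the red dial, facing up. The watch is fixed on a round upright black holder, 50 mm in diameter and 18 mm high, which is what is gripped; the watch itself (41 mm case, lugs and crown, all within the holder's outline) sits on top, 27 mm high in all, about 120 g (80 to 170 g). z is up; its yaw is arbitrary. Starts standing on the bench (surface z = 0), left or right of the tray.
- steel_white_c (a point): Centre (half-way up, 13.5 mm above its underside) of the silver steel-cased watch with the white dial, facing up. The watch is fixed on a round upright black holder, 50 mm in diameter and 18 mm high, which is what is gripped; the watch itself (41 mm case, lugs and crown, all within the holder's outline) sits on top, 27 mm high in all, about 120 g (80 to 170 g). z is up; its yaw is arbitrary. Starts standing on the bench (surface z = 0), left or right of the tray.
- gold_blue_c (a point): Centre (13.5 mm up) of the look-alike: a yellow gold-cased watch with the blue dial, same size and same black holder (50 mm diameter, 27 mm high in all). Stays where it is.
- gold_green_c (a point): Centre (13.5 mm up) of the look-alike: a yellow gold-cased watch with the green dial, same size and same black holder (50 mm diameter, 27 mm high in all). Stays where it is.
- nest_blue: Square nest of blue plastic in the delivery tray, fixed: 84 x 84 mm outside, 78 x 78 mm inside, floor 3 mm above its origin, lip top 7 mm above its origin (4 mm lip). Origin: centre of its underside, 6 mm above the bench; z up, x and y along its sides. The four nests fill a fixed flat black tray (206 x 206 x 6 mm), in two rows of two at 100 mm pitch; which colour is where varies.
- nest_green: Square nest of green plastic in the delivery tray, fixed: 84 x 84 mm outside, 78 x 78 mm inside, floor 3 mm above its origin, lip top 7 mm above its origin (4 mm lip). Origin: centre of its underside, 6 mm above the bench; z up, x and y along its sides. The four nests fill a fixed flat black tray (206 x 206 x 6 mm), in two rows of two at 100 mm pitch; which colour is where varies.
- nest_red: Square nest of red plastic in the delivery tray, fixed: 84 x 84 mm outside, 78 x 78 mm inside, floor 3 mm above its origin, lip top 7 mm above its origin (4 mm lip). Origin: centre of its underside, 6 mm above the bench; z up, x and y along its sides. The four nests fill a fixed flat black tray (206 x 206 x 6 mm), in two rows of two at 100 mm pitch; which colour is where varies.
- nest_white: Square nest of white plastic in the delivery tray, fixed: 84 x 84 mm outside, 78 x 78 mm inside, floor 3 mm above its origin, lip top 7 mm above its origin (4 mm lip). Origin: centre of its underside, 6 mm above the bench; z up, x and y along its sides. The four nests fill a fixed flat black tray (206 x 206 x 6 mm), in two rows of two at 100 mm pitch; which colour is where varies.

How it is judged:
At the end, for the whole second after the job is handed in: Each steel watch stands at rest in the nest of its dial's colour: centre within 16 mm of the nest's centre along each side, holder on the nest floor (within 2 mm up, 3 mm down), upright within 0.06 rad; both gold watches upright and within 15 mm of where they started (x of steel_blue_c in the frame of nest_blue between -0.016 and 0.016 m and y of steel_blue_c in the frame of nest_blue between -0.016 and 0.016 m and z of steel_blue_c in the frame of nest_blue between 0.0135 and 0.0185 m and angle between each of steel_blue_c, steel_green_c, steel_red_c, steel_white_c, gold_blue_c, gold_green_c's own z axis and vertical below 0.06 rad and linear speed of each of steel_blue, steel_green, steel_red, steel_white below 0.01 m/s and angular speed of each of steel_blue, steel_green, steel_red, steel_white below 0.1 rad/s and x of steel_green_c in the frame of nest_green between -0.016 and 0.016 m and y of steel_green_c in the frame of nest_green between -0.016 and 0.016 m and z of steel_green_c in the frame of nest_green between 0.0135 and 0.0185 m and x of steel_red_c in the frame of nest_red between -0.016 and 0.016 m and y of steel_red_c in the frame of nest_red between -0.016 and 0.016 m and z of steel_red_c in the frame of nest_red between 0.0135 and 0.0185 m and x of steel_white_c in the frame of nest_white between -0.016 and 0.016 m and y of steel_white_c in the frame of nest_white between -0.016 and 0.016 m and z of steel_white_c in the frame of nest_white between 0.0135 and 0.0185 m and distance of each of gold_blue_c, gold_green_c from where it was at the start of the episode below 0.015 m); the robot touches nothing.
It fails at once if a steel watch is dropped into its nest (faster than 0.5 m/s within 25 mm of the nest floor) ((horizontal distance between steel_blue_c and nest_blue below 0.045 m and z of steel_blue_c in the frame of nest_blue below 0.0415 m and linear speed of steel_blue above 0.5 m/s) or (horizontal distance between steel_green_c and nest_green below 0.045 m and z of steel_green_c in the frame of nest_green below 0.0415 m and linear speed of steel_green above 0.5 m/s) or (horizontal distance between steel_red_c and nest_red below 0.045 m and z of steel_red_c in the frame of nest_red below 0.0415 m and linear speed of steel_red above 0.5 m/s) or (horizontal distance between steel_white_c and nest_white below 0.045 m and z of steel_white_c in the frame of nest_white below 0.0415 m and linear speed of steel_white above 0.5 m/s)).
It fails at once if a gold watch is moved by more than 15 mm (distance of any of gold_blue_c, gold_green_c from where it was at the start of the episode above 0.015 m).
It also fails if it takes over 96 s, if anything falls off the work surface, if the arm or the gripper's body presses on something with over 40 N, if the wrist force passes 120 N, or if a joint passes its speed limit or range.

## Working session

There is one attempt and no reset: what is moved stays moved. The work goes in short steps, Python scripts to look and compute and a tool call to move; the robot and the scene stay as the last step left them, time stands still between calls to the robot, and variables do not carry over. Pictures are saved under pics/ and viewed, at most 14 in all, crops included, and the job is handed in when it is done.

Besides the shell and the picture viewer there is one more tool, called after ">>>" as a command line: name --argument value ..., lists and objects as JSON in quotes. carry_out: Moves the arm, as the interface text tells. Its arguments: {"type":"object","properties":{"moves":{"type":"array"},"grip":{"type":"number"},"newtons":{"type":"number"}},"required":["moves"]}

```bash
mkdir -p pics
cat > h.py <<'E'
import numpy as np, cv2
from station import ctrl
from scipy.spatial.transform import Rotation as Rn
def world(cam,px,z):
    c=ctrl.calibration(cam);R=np.array(c["R"]);t=np.array(c["t"])
    d=R.T@np.array([(px[0]-c["cx"])/c["fx"],(px[1]-c["cy"])/c["fy"],1.]);o=-R.T@t
    return o+d*(z-o[2])/d[2]
def snap(cam,fn):
    im=ctrl.get_image(cam);cv2.imwrite("pics/"+fn,im[:,:,::-1]);return im
E
python3 - <<'E'
from h import *
snap("top","a.png");snap("scene","b.png")
for n in ["steel_blue_c","steel_green_c","steel_red_c","steel_white_c","gold_blue_c","gold_green_c","nest_blue","nest_green","nest_red","nest_white"]:
    z=.006 if n[0]=='n' else .0135
    for m in ctrl.mark_of("top",n)[:2]: print(n,round(m["confidence"],2),np.round(m["pixel"]),world("top",m["pixel"],z).round(4))
o=ctrl.get_obs();print(o["t"],o["tool_pos"],Rn.from_rotvec(o["tool_rot"]).as_matrix().round(3),o["opening"])
E
```

```text
steel_blue_c 0.8 [430. 238.] [ 0.4682 -0.2495  0.0135]
steel_green_c 0.78 [232. 184.] [0.6019 0.2481 0.0135]
steel_red_c 0.79 [436. 177.] [ 0.6216 -0.2689  0.0135]
steel_white_c 0.73 [228. 239.] [0.4601 0.2529 0.0135]
steel_white_c 0.65 [173. 200.] [0.5567 0.3979 0.0135]
gold_blue_c 0.93 [229. 243.] [0.4512 0.2494 0.0135]
gold_blue_c 0.47 [313. 180.] [0.6116 0.0414 0.0135]
gold_green_c 0.91 [483. 208.] [ 0.5446 -0.3795  0.0135]
nest_blue 0.61 [352. 178.] [ 0.6199 -0.0565  0.006 ]
nest_blue 0.51 [432. 239.] [ 0.4665 -0.2538  0.006 ]
nest_green 0.61 [356. 217.] [ 0.5201 -0.0666  0.006 ]
nest_red 0.78 [317. 179.] [0.6177 0.0332 0.006 ]
nest_white 0.93 [317. 222.] [0.5069 0.0292 0.006 ]
0.6 [0.2259027  0.58272222 0.21133191] [[-0.932  0.361  0.   ]
 [ 0.361  0.932 -0.   ]
 [-0.    -0.    -1.   ]] 0.08578714178285303
```

View pics/a.png

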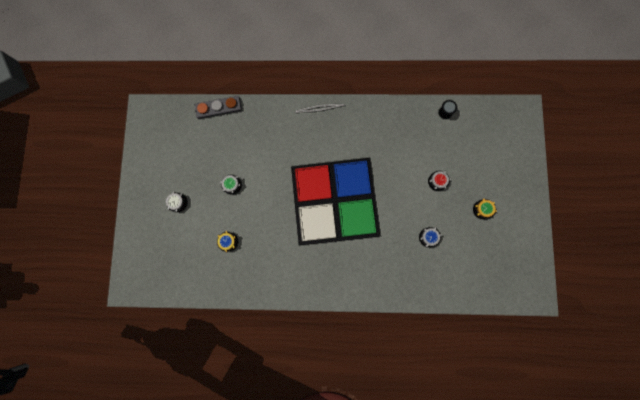

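View pics/b.png

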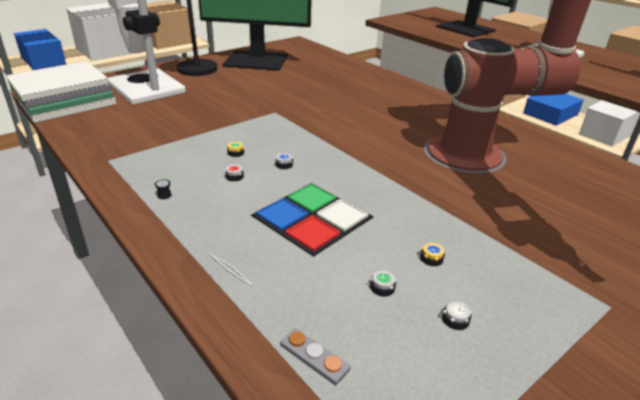

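The top view shows the steel white watch at (175,201), steel green (230,184), steel red (440,180) and steel blue (431,237). The golds are at (227,241) and (486,208). Nests: red (313,184), blue (352,180), white (318,222), green (357,217). The scene view agrees. Next I'll refine these positions by colour segmentation.

```bash
cat > seg.py <<'E'
from h import *
def blob(im,px,kind,r):
    x,y=map(int,px);sub=im[y-r:y+r+1,x-r:x+r+1].astype(float)
    R,G,B=sub[...,0],sub[...,1],sub[...,2]
    m={'red':R-np.maximum(G,B)>50,'green':G-np.maximum(R,B)>30,'blue':B-np.maximum(R,G)>35,'white':sub.min(-1)>150}[kind]
    n,l,s,c=cv2.connectedComponentsWithStats(m.astype(np.uint8));k=1+np.argmax(s[1:,4])
    return c[k]+[x-r,y-r],s[k,4]
E
python3 - <<'E'
from seg import *
im=cv2.imread("pics/a.png")[:,:,::-1];im2=cv2.imread("pics/b.png")[:,:,::-1]
W={'red':((440,180),(235,172)),'green':((230,184),(383,281)),'blue':((431,237),(285,160)),'white':((175,201),(457,314))}
N={'red':((313,184),(313,233)),'green':((357,217),(311,197)),'blue':((352,180),(280,214)),'white':((318,222),(343,215))}
for k in W:
  for D,z,r,tag in((W,.025,11,'w'),(N,.009,22,'n')):
    for cam,i,q in(("top",im,0),("scene",im2,1)):
      c,a=blob(i,D[k][q],k,r if q==0 else (14 if tag=='w' else 30));print(k,tag,cam,c.round(1),a,world(cam,c,z).round(4)[:2])
E
```

```text
red w top [440. 179.] 111 [ 0.615  -0.2742]
red w scene [233.6 168. ] 43 [ 0.6136 -0.2766]
red n top [312.7 183. ] 1127 [0.6058 0.0429]
red n scene [312.6 232.1] 1114 [0.6051 0.0425]
green w top [229.1 182.9] 99 [0.6009 0.2532]
green w scene [383.3 277.6] 114 [0.5986 0.2508]
green n top [356.7 217.4] 1162 [ 0.5188 -0.0691]
green n scene [311.6 197. ] 772 [ 0.5194 -0.0681]
blue w top [431.  236.4] 104 [ 0.4727 -0.248 ]
blue w scene [283.9 156.5] 31 [ 0.4706 -0.2502]
blue n top [351.9 178.5] 1102 [ 0.6182 -0.0569]
blue n scene [282.2 213.1] 921 [ 0.6171 -0.0557]
white w top [173.7 200.7] 140 [0.554  0.3917]
white w scene [458.2 308.5] 491 [0.5483 0.3886]
white n top [317.7 222.2] 955 [0.5057 0.0282]
white n scene [348.6 204. ] 1755 [0.4662 0.0081]
```

>>> carry_out --moves '[{"turn":-0.15},{"turn":-0.15},{"turn":-0.069},{"x":-1,"y":-0.6,"z":0.4},{"x":-1,"y":-0.6,"z":0.4},{"x":-1,"y":-0.6,"z":0.4},{"x":-1,"y":-0.6,"z":0.4},{"x":-1,"y":-0.6,"z":0.4}]' --grip 76 --newtons 40

```text
validation failed for argument at $.mo...
```

>>> carry_out --moves '[{"x":-1,"y":-0.6,"z":0.5},{"x":-1,"y":-0.6,"z":0.5},{"x":-1,"y":-0.6,"z":0.5},{"x":-1,"y":-0.6,"z":0.5},{"x":-1,"y":-0.6,"z":0.5},{"x":-1,"y":-0.6,"z":0.5},{"x":-1,"y":-0.6,"z":0.5},{"x":-0.08,"y":-0.48,"z":0.5}]'

```text
validation failed for argument at $.mo...
```

>>> carry_out --moves '[{"x":-1},{"x":0},{"x":0},{"x":0},{"x":0},{"x":0},{"x":0},{"x":0}]'

```text
validation failed for argument at $.mo...
```

>>> carry_out --moves '[{"x":0,"y":0,"z":0,"turn":-0.15},{"x":0,"y":0,"z":0,"turn":-0.15},{"x":0,"y":0,"z":0,"turn":-0.069},{"x":-1,"y":-0.6,"z":0.4,"turn":0},{"x":-1,"y":-0.6,"z":0.4,"turn":0},{"x":-1,"y":-0.6,"z":0.4,"turn":0},{"x":-1,"y":-0.6,"z":0.4,"turn":0},{"x":-1,"y":-0.6,"z":0.4,"turn":0}]' --grip 76 --newtons 40

```text
t: 1.4
tool_pos: [0.3517, 0.507, 0.1611]
tool_rot: [0.001, 3.141, 0.001]
contact_force: [-0.1, 0.5, 0.4]
opening: 0.0759
grip_force: 0.0
```

>>> carry_out --moves '[{"x":-1,"y":-0.58,"z":0.5,"turn":0},{"x":-1,"y":-0.58,"z":0.5,"turn":0},{"x":-1,"y":-0.58,"z":0.5,"turn":0},{"x":-1,"y":-0.58,"z":0.5,"turn":0},{"x":-1,"y":-0.58,"z":0.5,"turn":0},{"x":-1,"y":-0.58,"z":0.5,"turn":0},{"x":-1,"y":-0.58,"z":0.5,"turn":0},{"x":-1,"y":-0.58,"z":0.5,"turn":0}]'

```text
t: 2.2
tool_pos: [0.5518, 0.3908, 0.0609]
tool_rot: [0.001, 3.141, 0.0]
contact_force: [0.2, 0.6, -1.0]
opening: 0.0762
grip_force: 0.0
```

Run:
```python
from h import *
print(ctrl.get_obs()["tool_pos"])
a=snap("top","c.png");b=snap("scene","d.png")
A=cv2.resize(a[150:250,120:280],None,fx=4,fy=4);B=cv2.resize(b[220:345,360:560],None,fx=3.2,fy=3.2)
cv2.imwrite("pics/e.png",A[:,:,::-1]);cv2.imwrite("pics/f.png",B[:,:,::-1])
```

```text
[0.5517913  0.39083067 0.06086913]
```

View pics/f.png

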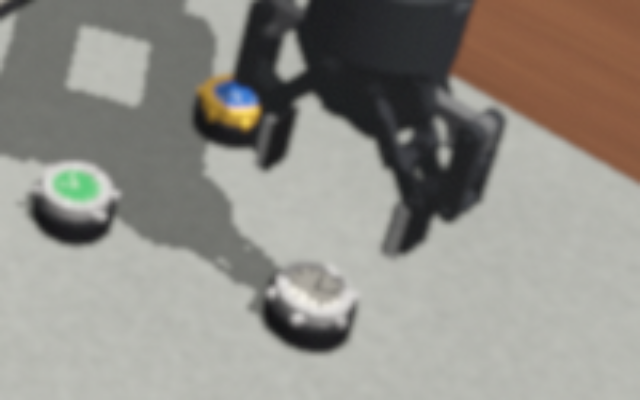

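Run:
```python
from h import *
p=np.array([330,200])/3.2+[360,220]
print(world("scene",p,.07))
p=np.array([312,337])/3.2+[360,220]   # holder bottom-ish
c,=[np.array([311,285])/3.2+[360,220]];print(world("scene",c,.025))
```

```text
[0.53213071 0.37627372 0.07      ]
[0.55085729 0.38837809 0.025     ]
```

The crop shows the fingers straddling the white watch (crop 311,285) from above, with no visible offset. Descending.

>>> carry_out --moves '[{"x":0,"y":-0.04,"z":0.5,"turn":0},{"x":0,"y":0,"z":0.5,"turn":0},{"x":0,"y":0,"z":0.5,"turn":0},{"x":0,"y":0,"z":0.3,"turn":0},{"x":0,"y":0,"z":0.2,"turn":0},{"x":0,"y":0,"z":0.2,"turn":0},{"x":0,"y":0,"z":0.1,"turn":0},{"x":0,"y":0,"z":0,"turn":0}]'

```text
t: 3.1
tool_pos: [0.5507, 0.3905, 0.0037]
tool_rot: [-0.001, -3.142, 0.0]
contact_force: [-0.1, 0.0, -0.1]
opening: 0.0764
grip_force: 0.0
```

>>> carry_out --moves '[{"x":0,"y":0,"z":0,"turn":0},{"x":0,"y":0,"z":0,"turn":0},{"x":0,"y":0,"z":0,"turn":0},{"x":0,"y":0,"z":0,"turn":0},{"x":0,"y":0,"z":0,"turn":0},{"x":0,"y":0,"z":0,"turn":0},{"x":0,"y":0,"z":0,"turn":0},{"x":0,"y":0,"z":0,"turn":0}]' --grip 40 --newtons 40

```text
t: 3.9
tool_pos: [0.5511, 0.3906, 0.0043]
tool_rot: [0.001, 3.141, 0.001]
contact_force: [-0.5, 0.6, 2.9]
opening: 0.0403
grip_force: 1.8
```

Run:
```python
from h import *
b=snap("scene","g.png")
B=cv2.resize(b[235:345,390:530],None,fx=5,fy=5,interpolation=cv2.INTER_CUBIC)
cv2.imwrite("pics/h.png",B[:,:,::-1])
```

```text
(no output)
```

View pics/h.png

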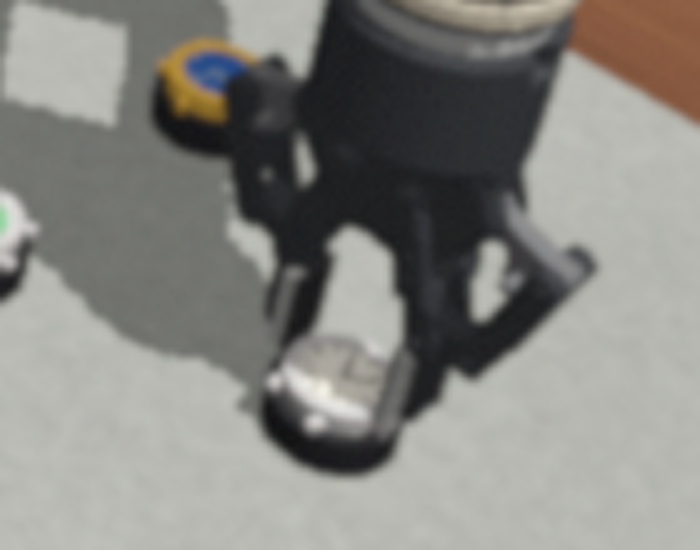

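Run:
```python
from h import *
im=cv2.imread("pics/g.png");B=cv2.resize(im[235:345,390:530],None,fx=5,fy=5,interpolation=cv2.INTER_CUBIC)
c=ctrl.calibration("scene");R=np.array(c["R"]);t=np.array(c["t"])
def pr(X):
    k=np.asarray(X)@R.T+t;p=np.c_[c["fx"]*k[:,0]/k[:,2]+c["cx"],c["fy"]*k[:,1]/k[:,2]+c["cy"]]
    return ((p-[390,235]+.5)*5).round().astype(np.int32)
a=np.linspace(0,6.3,60)
for z,r,col in((0,.025,(0,0,255)),(.018,.025,(0,255,255))):
    cv2.polylines(B,[pr(np.c_[.551+r*np.cos(a),.3895+r*np.sin(a),a*0+z])],True,col,1)
for s in(-1,1):
    cv2.polylines(B,[pr([[.551+u,.3905+s*.020,z] for u,z in((-.011,.01),(.011,.01),(.011,.03),(-.011,.03))])],True,(0,255,0),1)
cv2.imwrite("pics/i.png",B)
```

```text
(no output)
```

View pics/i.png

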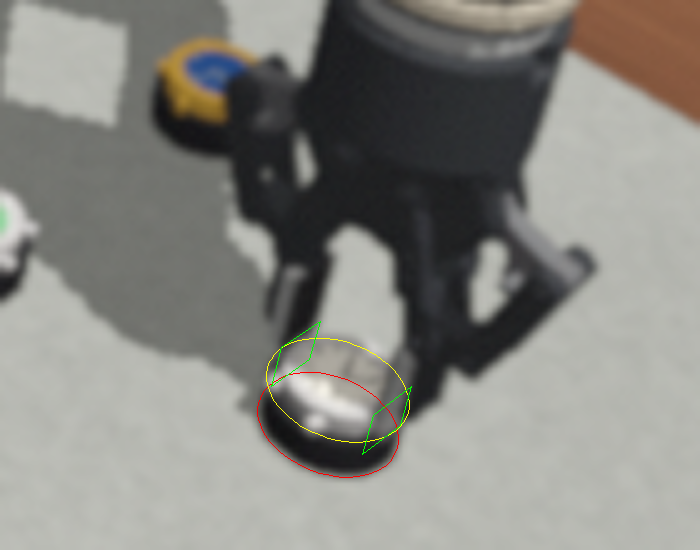

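The overlay confirms the watch position. The pads sit too high, on the 41 mm case or holder top, so I'll reopen and go lower.

>>> carry_out --moves '[{"x":0,"y":0,"z":0,"turn":0},{"x":0,"y":0,"z":0,"turn":0},{"x":0,"y":0,"z":0,"turn":0},{"x":0,"y":0,"z":0,"turn":0},{"x":0,"y":0,"z":0.08,"turn":0},{"x":0,"y":0,"z":0.08,"turn":0},{"x":0,"y":0,"z":0,"turn":0},{"x":0,"y":0,"z":0,"turn":0}]' --grip 72

```text
t: 4.75
tool_pos: [0.5506, 0.3904, -0.0004]
tool_rot: [-0.001, -3.141, 0.0]
contact_force: [-0.8, -0.8, -0.2]
opening: 0.0721
grip_force: 0.0
```

>>> carry_out --moves '[{"x":0,"y":0,"z":0.04,"turn":0},{"x":0,"y":0,"z":0,"turn":0},{"x":0,"y":0,"z":0.04,"turn":0},{"x":0,"y":0,"z":0,"turn":0},{"x":0,"y":0,"z":0.04,"turn":0},{"x":0,"y":0,"z":0,"turn":0},{"x":0,"y":0,"z":0.04,"turn":0},{"x":0,"y":0,"z":0,"turn":0}]'

```text
t: 5.55
tool_pos: [0.5506, 0.3904, -0.0044]
tool_rot: [-0.001, -3.141, 0.0]
contact_force: [0.7, -0.7, 0.6]
opening: 0.0723
grip_force: 0.0
```

>>> carry_out --moves '[{"x":0,"y":0,"z":-0.08,"turn":0},{"x":0,"y":0,"z":0,"turn":0},{"x":0,"y":0,"z":0,"turn":0},{"x":0,"y":0,"z":0,"turn":0},{"x":0,"y":0,"z":0,"turn":0},{"x":0,"y":0,"z":0,"turn":0},{"x":0,"y":0,"z":0,"turn":0},{"x":0,"y":0,"z":0,"turn":0}]' --grip 46 --newtons 30

```text
t: 6.35
tool_pos: [0.5507, 0.3905, -0.0022]
tool_rot: [-0.001, -3.142, -0.0]
contact_force: [0.1, -0.5, 0.0]
opening: 0.0457
grip_force: 0.0
```

Run:
```python
from h import *
b=snap("scene","j.png");a=snap("top","k.png")
B=cv2.resize(b[255:345,400:500],None,fx=6,fy=6,interpolation=cv2.INTER_CUBIC)[:,:390]
A=cv2.resize(a[165:235,140:205],None,fx=6,fy=6,interpolation=cv2.INTER_CUBIC)
A=cv2.copyMakeBorder(A,0,B.shape[0]-A.shape[0],0,0,cv2.BORDER_CONSTANT)
cv2.imwrite("pics/l.png",np.hstack([B,A])[:,:,::-1])
print(world("scene",(460,322),0))
```

```text
[0.54925385 0.39936848 0.        ]
```

View pics/l.png

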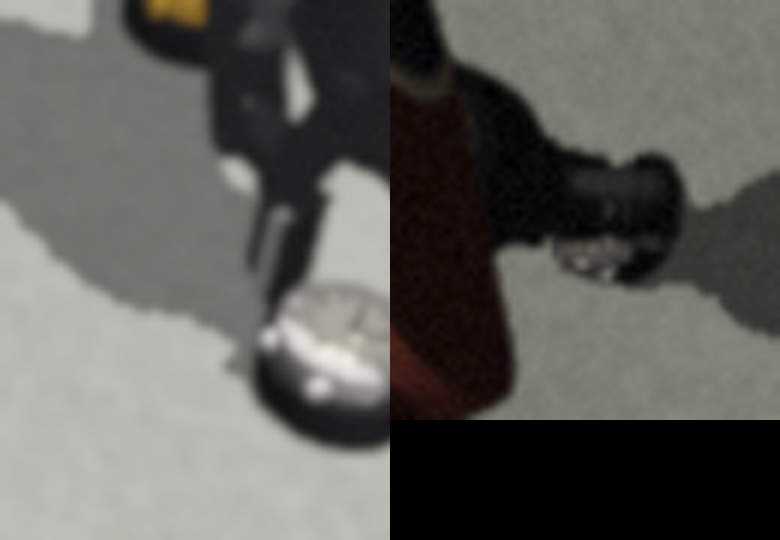

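Run:
```python
from h import *
for cam in("scene","top"):
    c=ctrl.calibration(cam);print(cam,(-np.array(c["R"]).T@np.array(c["t"])).round(3))
for q in((444,305),(449,290)):
    for z in(0,.01,.02,.03,.04): print(q,z,world("scene",q,z).round(4))
c=ctrl.calibration("top");R=np.array(c["R"]);t=np.array(c["t"])
for X in((.551,.3905,.0),(.551,.3905,.075),(.551,.3905,.02)):
    k=R@X+t;print(X,(c["fx"]*k[0]/k[2]+c["cx"]-140)*6+390,(c["fy"]*k[1]/k[2]+c["cy"]-165)*6)
o=ctrl.get_obs();print(o["opening"],o["tool_pos"],o["q"])
```

```text
scene [1.157 0.695 0.67 ]
top [ 0.412 -0.018  0.93 ]
(444, 305) 0 [0.5389 0.355  0.    ]
(444, 305) 0.01 [0.5481 0.36   0.01  ]
(444, 305) 0.02 [0.5574 0.3651 0.02  ]
(444, 305) 0.03 [0.5666 0.3702 0.03  ]
(444, 305) 0.04 [0.5758 0.3753 0.04  ]
(449, 290) 0 [0.499  0.3354 0.    ]
(449, 290) 0.01 [0.5088 0.3408 0.01  ]
(449, 290) 0.02 [0.5186 0.3461 0.02  ]
(449, 290) 0.03 [0.5285 0.3515 0.03  ]
(449, 290) 0.04 [0.5383 0.3569 0.04  ]
(0.551, 0.3905, 0.0) 619.3977918756971 230.59438598030312
(0.551, 0.3905, 0.075) 539.7578649326529 201.81728855176374
(0.551, 0.3905, 0.02) 599.3948322375568 223.36651498065288
0.04563884418019309 [ 0.55073791  0.39046677 -0.00217558] [ 5.06594889e-01  3.70699083e-01  1.62403447e+00  1.95644429e-05
  1.14683258e+00 -1.06335601e+00]
```

Run:
```python
from h import *
for q in((444.4,271.6),(483.4,298.1)):
    for z in(.04,.05,.06,.07,.08,.09): print(q,z,world("scene",q,z).round(4))
```

```text
(444.4, 271.6) 0.04 [0.505  0.3199 0.04  ]
(444.4, 271.6) 0.05 [0.5154 0.3259 0.05  ]
(444.4, 271.6) 0.06 [0.5257 0.3318 0.06  ]
(444.4, 271.6) 0.07 [0.5361 0.3378 0.07  ]
(444.4, 271.6) 0.08 [0.5464 0.3437 0.08  ]
(444.4, 271.6) 0.09 [0.5568 0.3497 0.09  ]
(483.4, 298.1) 0.04 [0.5049 0.4075 0.04  ]
(483.4, 298.1) 0.05 [0.5152 0.4121 0.05  ]
(483.4, 298.1) 0.06 [0.5256 0.4167 0.06  ]
(483.4, 298.1) 0.07 [0.5359 0.4212 0.07  ]
(483.4, 298.1) 0.08 [0.5463 0.4258 0.08  ]
(483.4, 298.1) 0.09 [0.5566 0.4304 0.09  ]
```

The evidence shows the fingertips sit about 18 mm above the reported TCP, because the pads closed above the holder with no force. I'll open, go down 12 mm more in guarded steps, and close.

>>> carry_out --moves '[{"x":0,"y":0,"z":0,"turn":0},{"x":0,"y":0,"z":0,"turn":0},{"x":0,"y":0,"z":0,"turn":0},{"x":0,"y":0,"z":0,"turn":0},{"x":0,"y":0,"z":0.1,"turn":0},{"x":0,"y":0,"z":0.1,"turn":0},{"x":0,"y":0,"z":0.04,"turn":0},{"x":0,"y":0,"z":0,"turn":0}]' --grip 72

```text
t: 7.25
tool_pos: [0.5504, 0.3903, -0.0087]
tool_rot: [-0.001, -3.141, 0.001]
contact_force: [-0.2, -0.4, -1.1]
opening: 0.0721
grip_force: 0.0
```

>>> carry_out --moves '[{"x":0,"y":0,"z":0.04,"turn":0},{"x":0,"y":0,"z":0.04,"turn":0},{"x":0,"y":0,"z":0.04,"turn":0},{"x":0,"y":0,"z":0.04,"turn":0},{"x":0,"y":0,"z":0.04,"turn":0},{"x":0,"y":0,"z":0.04,"turn":0},{"x":0,"y":0,"z":0,"turn":0},{"x":0,"y":0,"z":0,"turn":0}]'

```text
t: 8.05
tool_pos: [0.5507, 0.3905, -0.0142]
tool_rot: [-0.001, -3.142, 0.0]
contact_force: [0.6, 0.7, -0.2]
opening: 0.0716
grip_force: 0.0
```

>>> carry_out --moves '[{"x":0,"y":0,"z":0,"turn":0},{"x":0,"y":0,"z":0,"turn":0},{"x":0,"y":0,"z":0,"turn":0},{"x":0,"y":0,"z":0,"turn":0},{"x":0,"y":0,"z":0,"turn":0},{"x":0,"y":0,"z":0,"turn":0},{"x":0,"y":0,"z":0,"turn":0},{"x":0,"y":0,"z":0,"turn":0}]' --grip 44 --newtons 40

```text
t: 8.85
tool_pos: [0.5512, 0.3907, -0.0137]
tool_rot: [0.001, 3.141, 0.001]
contact_force: [-0.5, -0.1, 4.5]
opening: 0.0482
grip_force: 41.7
```

>>> carry_out --moves '[{"x":0,"y":0,"z":-0.4,"turn":0},{"x":0,"y":0,"z":-0.6,"turn":0},{"x":0,"y":0,"z":-0.6,"turn":0},{"x":0,"y":0,"z":-0.6,"turn":0},{"x":0,"y":0,"z":-0.6,"turn":0},{"x":0,"y":-0.3,"z":0,"turn":0},{"x":0,"y":-0.6,"z":0,"turn":0},{"x":0,"y":-0.9,"z":0,"turn":0}]'

```text
t: 9.65
tool_pos: [0.5499, 0.3444, 0.0549]
tool_rot: [0.0, -3.14, 0.001]
contact_force: [0.2, 0.3, -0.7]
opening: 0.0479
grip_force: 41.4
```

Run:
```python
from h import *
b=snap("scene","m.png")
cv2.imwrite("pics/n.png",cv2.resize(b[180:345,350:530],None,fx=3,fy=3)[:,:,::-1])
o=ctrl.get_obs();print(o["tool_pos"],o["opening"],o["grip_force"])
```

```text
[0.54970141 0.34054127 0.05409944] 0.04796042824086076 41.51481628417969
```

View pics/n.png

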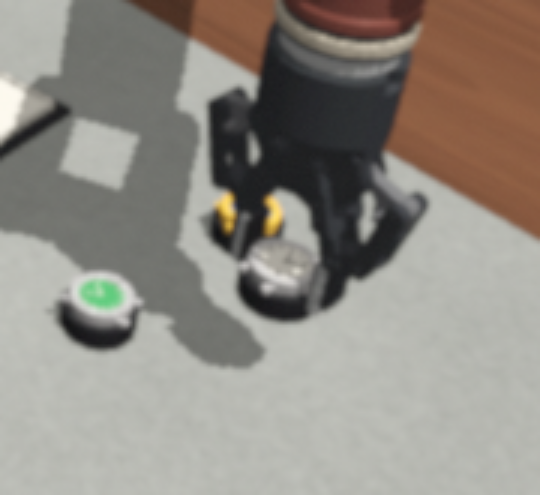

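The white watch is held upright and clear of the bench. Carrying on to the white nest.

>>> carry_out --moves '[{"x":0.2,"y":-1,"z":0,"turn":0},{"x":0.2,"y":-1,"z":0,"turn":0},{"x":0.2,"y":-1,"z":0,"turn":0},{"x":0.2,"y":-1,"z":0,"turn":0},{"x":0.2,"y":-1,"z":0,"turn":0},{"x":0.2,"y":-1,"z":0,"turn":0},{"x":0.2,"y":-1,"z":0,"turn":0},{"x":0.2,"y":-1,"z":0,"turn":0}]'

```text
t: 10.5
tool_pos: [0.5089, 0.1434, 0.0545]
tool_rot: [-0.002, -3.139, 0.001]
contact_force: [0.3, -0.2, -0.7]
opening: 0.0481
grip_force: 41.6
```

>>> carry_out --moves '[{"x":0.16,"y":-1,"z":0,"turn":0},{"x":0,"y":-1,"z":0,"turn":0},{"x":0,"y":-1,"z":0,"turn":0},{"x":0,"y":-0.8,"z":0,"turn":0},{"x":0,"y":-0.4,"z":0,"turn":0},{"x":0,"y":-0.2,"z":0,"turn":0},{"x":0,"y":0,"z":0,"turn":0},{"x":0,"y":0,"z":0,"turn":0}]'

```text
t: 11.3
tool_pos: [0.5062, 0.036, 0.0555]
tool_rot: [-0.001, -3.141, -0.001]
contact_force: [-0.2, -0.7, -1.8]
opening: 0.0478
grip_force: 41.6
```

>>> carry_out --moves '[{"x":0,"y":-0.24,"z":0,"turn":0},{"x":0,"y":0,"z":0.5,"turn":0},{"x":0,"y":0,"z":0.5,"turn":0},{"x":0,"y":0,"z":0.5,"turn":0},{"x":0,"y":0,"z":0.4,"turn":0},{"x":0,"y":0,"z":0.3,"turn":0},{"x":0,"y":0,"z":0.1,"turn":0},{"x":0,"y":0,"z":0,"turn":0}]'

```text
t: 12.1
tool_pos: [0.5062, 0.0296, -0.0022]
tool_rot: [-0.001, -3.141, -0.0]
contact_force: [0.6, -0.4, -1.2]
opening: 0.0477
grip_force: 41.6
```

>>> carry_out --moves '[{"x":0,"y":0,"z":0.03,"turn":0},{"x":0,"y":0,"z":0.03,"turn":0},{"x":0,"y":0,"z":0,"turn":0},{"x":0,"y":0,"z":0,"turn":0},{"x":0,"y":0,"z":0,"turn":0},{"x":0,"y":0,"z":0,"turn":0},{"x":0,"y":0,"z":0,"turn":0},{"x":0,"y":0,"z":0,"turn":0}]'

```text
t: 12.9
tool_pos: [0.5064, 0.0295, -0.0032]
tool_rot: [-0.001, -3.142, -0.0]
contact_force: [0.9, -0.2, -1.2]
opening: 0.0484
grip_force: 41.6
```

>>> carry_out --moves '[{"x":0,"y":0,"z":0.02,"turn":0},{"x":0,"y":0,"z":0.02,"turn":0},{"x":0,"y":0,"z":0.01,"turn":0},{"x":0,"y":0,"z":0,"turn":0},{"x":0,"y":0,"z":0,"turn":0},{"x":0,"y":0,"z":0,"turn":0},{"x":0,"y":0,"z":0,"turn":0},{"x":0,"y":0,"z":0,"turn":0}]'

```text
t: 13.7
tool_pos: [0.5065, 0.0295, -0.0044]
tool_rot: [0.001, 3.142, -0.0]
contact_force: [-0.2, -0.2, -1.0]
opening: 0.048
grip_force: 41.6
```

>>> carry_out --moves '[{"x":0,"y":0,"z":0.03,"turn":0},{"x":0,"y":0,"z":0,"turn":0},{"x":0,"y":0,"z":0,"turn":0},{"x":0,"y":0,"z":0,"turn":0},{"x":0,"y":0,"z":0,"turn":0},{"x":0,"y":0,"z":0,"turn":0},{"x":0,"y":0,"z":0,"turn":0},{"x":0,"y":0,"z":0,"turn":0}]'

```text
t: 14.5
tool_pos: [0.5066, 0.0295, -0.0047]
tool_rot: [0.001, 3.142, -0.0]
contact_force: [-2.7, 0.6, 5.2]
opening: 0.0483
grip_force: 42.2
```

Contact with the nest floor. Releasing gently, then lifting.

>>> carry_out --moves '[{"x":0,"y":0,"z":0,"turn":0},{"x":0,"y":0,"z":0,"turn":0},{"x":0,"y":0,"z":0,"turn":0},{"x":0,"y":0,"z":-0.1,"turn":0},{"x":0,"y":0,"z":-0.2,"turn":0},{"x":0,"y":0,"z":-0.4,"turn":0},{"x":0,"y":0,"z":-0.6,"turn":0},{"x":0,"y":0,"z":-0.6,"turn":0}]' --grip 57

```text
t: 15.3
tool_pos: [0.5068, 0.0295, 0.044]
tool_rot: [0.001, 3.141, -0.0]
contact_force: [-0.1, -0.6, -0.1]
opening: 0.0568
grip_force: 0.0
```

Run:
```python
from h import *
o=ctrl.get_obs();print(o["tool_pos"],o["opening"],o["contact_force"])
b=snap("scene","p.png")
cv2.imwrite("pics/q.png",cv2.resize(b[130:280,220:420],None,fx=3,fy=3)[:,:,::-1])
```

```text
[0.50681482 0.02950389 0.04402418] 0.056810961254568186 [-0.14401609 -0.55359327 -0.05337356]
```

View pics/q.png

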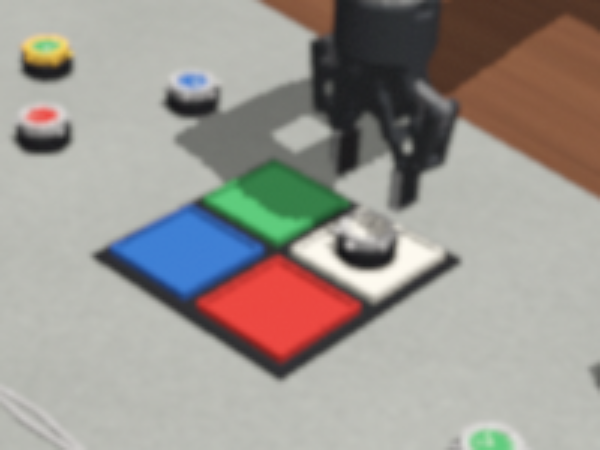

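White watch stands upright, centred in the white nest (crop ~365,245). Green next.

>>> carry_out --moves '[{"x":-0.46,"y":1,"z":-0.5,"turn":0},{"x":-0.46,"y":1,"z":0,"turn":0},{"x":-0.46,"y":1,"z":0,"turn":0},{"x":-0.46,"y":1,"z":0,"turn":0},{"x":-0.46,"y":1,"z":0,"turn":0},{"x":-0.46,"y":1,"z":0,"turn":0},{"x":-0.46,"y":1,"z":0,"turn":0},{"x":-0.46,"y":1,"z":0,"turn":0}]' --grip 76

```text
t: 16.15
tool_pos: [0.5994, 0.2307, 0.0558]
tool_rot: [0.001, 3.14, 0.0]
contact_force: [0.8, -0.7, 0.3]
opening: 0.0759
grip_force: 0.0
```

>>> carry_out --moves '[{"x":0,"y":0.6,"z":0,"turn":0},{"x":0,"y":0.3,"z":0,"turn":0},{"x":0,"y":0,"z":0,"turn":0},{"x":0,"y":0,"z":0.2,"turn":0},{"x":0,"y":0,"z":0.2,"turn":0},{"x":0,"y":0,"z":0.2,"turn":0},{"x":0,"y":0,"z":0,"turn":0},{"x":0,"y":0,"z":0,"turn":0}]'

```text
t: 16.95
tool_pos: [0.5984, 0.2515, 0.0394]
tool_rot: [-0.002, -3.141, 0.0]
contact_force: [-0.0, 0.6, 0.8]
opening: 0.076
grip_force: 0.0
```

>>> carry_out --moves '[{"x":-0.06,"y":0.02,"z":0.3,"turn":0},{"x":0,"y":0,"z":0.4,"turn":0},{"x":0,"y":0,"z":0.4,"turn":0},{"x":0,"y":0,"z":0.3,"turn":0},{"x":0,"y":0,"z":0.2,"turn":0},{"x":0,"y":0,"z":0.2,"turn":0},{"x":0,"y":0,"z":0.14,"turn":0},{"x":0,"y":0,"z":0,"turn":0}]'

```text
t: 17.75
tool_pos: [0.5998, 0.2524, -0.0093]
tool_rot: [-0.001, -3.141, 0.0]
contact_force: [-1.0, 0.4, -0.4]
opening: 0.0757
grip_force: 0.0
```

>>> carry_out --moves '[{"x":0,"y":0,"z":0,"turn":0},{"x":0,"y":0,"z":0,"turn":0},{"x":0,"y":0,"z":0,"turn":0},{"x":0,"y":0,"z":0,"turn":0},{"x":0,"y":0,"z":0,"turn":0},{"x":0,"y":0,"z":0,"turn":0},{"x":0,"y":0,"z":0,"turn":0},{"x":0,"y":0,"z":0,"turn":0}]' --grip 44

```text
t: 18.55
tool_pos: [0.6009, 0.2526, -0.0077]
tool_rot: [0.001, 3.14, 0.001]
contact_force: [-1.4, -0.7, 5.1]
opening: 0.0474
grip_force: 41.1
```

>>> carry_out --moves '[{"x":0,"y":0,"z":-0.4,"turn":0},{"x":0,"y":0,"z":-0.6,"turn":0},{"x":0,"y":0,"z":-0.6,"turn":0},{"x":0,"y":0,"z":-0.6,"turn":0},{"x":0,"y":0,"z":-0.6,"turn":0},{"x":0,"y":-0.3,"z":0,"turn":0},{"x":0,"y":-0.6,"z":0,"turn":0},{"x":0,"y":-0.9,"z":0,"turn":0}]'

```text
t: 19.35
tool_pos: [0.5993, 0.2065, 0.0605]
tool_rot: [0.001, -3.14, 0.001]
contact_force: [-0.2, -0.6, -0.6]
opening: 0.0472
grip_force: 41.2
```

>>> carry_out --moves '[{"x":0.4,"y":-1,"z":0,"turn":0},{"x":0.4,"y":-1,"z":0,"turn":0},{"x":0.4,"y":-1,"z":0,"turn":0},{"x":0.4,"y":-1,"z":0,"turn":0},{"x":0.4,"y":-1,"z":0,"turn":0},{"x":0.4,"y":-1,"z":0,"turn":0},{"x":0.4,"y":-1,"z":0,"turn":0},{"x":0.4,"y":-1,"z":0,"turn":0}]'

```text
t: 20.15
tool_pos: [0.518, 0.0057, 0.06]
tool_rot: [-0.002, -3.139, 0.0]
contact_force: [0.1, 0.1, -1.5]
opening: 0.047
grip_force: 41.2
```

>>> carry_out --moves '[{"x":0,"y":-1,"z":0,"turn":0},{"x":0,"y":-0.8,"z":0,"turn":0},{"x":0,"y":-0.6,"z":0,"turn":0},{"x":0,"y":-0.4,"z":0,"turn":0},{"x":0,"y":-0.2,"z":0,"turn":0},{"x":0,"y":0,"z":0,"turn":0},{"x":0,"y":0,"z":0,"turn":0},{"x":0,"y":0,"z":0,"turn":0}]'

```text
t: 20.95
tool_pos: [0.5199, -0.0668, 0.0612]
tool_rot: [0.0, -3.141, -0.0]
contact_force: [-0.6, 0.6, -1.3]
opening: 0.047
grip_force: 41.2
```

>>> carry_out --moves '[{"x":0.03,"y":-0.06,"z":0.4,"turn":0},{"x":0,"y":0,"z":0.5,"turn":0},{"x":0,"y":0,"z":0.5,"turn":0},{"x":0,"y":0,"z":0.4,"turn":0},{"x":0,"y":0,"z":0.3,"turn":0},{"x":0,"y":0,"z":0.2,"turn":0},{"x":0,"y":0,"z":0.06,"turn":0},{"x":0,"y":0,"z":0,"turn":0}]'

```text
t: 21.75
tool_pos: [0.5192, -0.0691, 0.0023]
tool_rot: [-0.001, -3.142, 0.0]
contact_force: [-0.1, 0.9, -1.2]
opening: 0.0469
grip_force: 41.2
```

>>> carry_out --moves '[{"x":0,"y":0,"z":0.03,"turn":0},{"x":0,"y":0,"z":0,"turn":0},{"x":0,"y":0,"z":0,"turn":0},{"x":0,"y":0,"z":0,"turn":0},{"x":0,"y":0,"z":0,"turn":0},{"x":0,"y":0,"z":0,"turn":0},{"x":0,"y":0,"z":0,"turn":0},{"x":0,"y":0,"z":0,"turn":0}]'

```text
t: 22.55
tool_pos: [0.5191, -0.069, 0.0015]
tool_rot: [0.001, 3.142, 0.0]
contact_force: [0.0, 0.8, -1.0]
opening: 0.0469
grip_force: 41.2
```

>>> carry_out --moves '[{"x":0,"y":0,"z":0.03,"turn":0},{"x":0,"y":0,"z":0,"turn":0},{"x":0,"y":0,"z":0,"turn":0},{"x":0,"y":0,"z":0,"turn":0},{"x":0,"y":0,"z":0,"turn":0},{"x":0,"y":0,"z":0,"turn":0},{"x":0,"y":0,"z":0,"turn":0},{"x":0,"y":0,"z":0,"turn":0}]'

```text
t: 23.35
tool_pos: [0.5192, -0.069, 0.0013]
tool_rot: [-0.001, -3.141, -0.0]
contact_force: [-3.3, -0.2, 5.3]
opening: 0.047
grip_force: 42.1
```

>>> carry_out --moves '[{"x":0,"y":0,"z":0,"turn":0},{"x":0,"y":0,"z":0,"turn":0},{"x":0,"y":0,"z":0,"turn":0},{"x":0,"y":0,"z":-0.1,"turn":0},{"x":0,"y":0,"z":-0.3,"turn":0},{"x":0,"y":0,"z":-0.6,"turn":0},{"x":0,"y":0,"z":-0.6,"turn":0},{"x":0,"y":0,"z":-0.6,"turn":0}]' --grip 58

```text
t: 24.15
tool_pos: [0.5197, -0.0692, 0.058]
tool_rot: [0.001, 3.14, -0.001]
contact_force: [0.8, 0.5, 0.2]
opening: 0.0582
grip_force: 0.0
```

>>> carry_out --moves '[{"x":0.25,"y":-0.9,"z":0,"turn":0},{"x":0.25,"y":-0.9,"z":0,"turn":0},{"x":0.25,"y":-0.9,"z":0,"turn":0},{"x":0.25,"y":-0.9,"z":0,"turn":0},{"x":0.25,"y":-0.9,"z":0,"turn":0},{"x":0.25,"y":-0.9,"z":0,"turn":0},{"x":0.25,"y":-0.9,"z":0,"turn":0},{"x":0.13,"y":-0.9,"z":0,"turn":0}]' --grip 76

```text
t: 24.95
tool_pos: [0.472, -0.2502, 0.0575]
tool_rot: [0.002, 3.14, -0.002]
contact_force: [0.7, 0.0, -0.3]
opening: 0.0759
grip_force: 0.0
```

Run:
```python
from seg import *
o=ctrl.get_obs();print(o["tool_pos"],o["opening"])
t=snap("top","r.png");b=snap("scene","s.png")
A=cv2.resize(t[150:260,280:500],None,fx=2.7,fy=2.7);B=cv2.resize(b[120:260,200:420],None,fx=2.7,fy=2.7)
cv2.imwrite("pics/t.png",np.vstack([A[:290],B[:300]])[:,:,::-1])
c,a=blob(b,(234,169),'red',14);print(world("scene",c,.025))
```

```text
[ 0.47203788 -0.25022926  0.05747781] 0.075888154460201
[ 0.61358249 -0.27656235  0.025     ]
```

View pics/t.png

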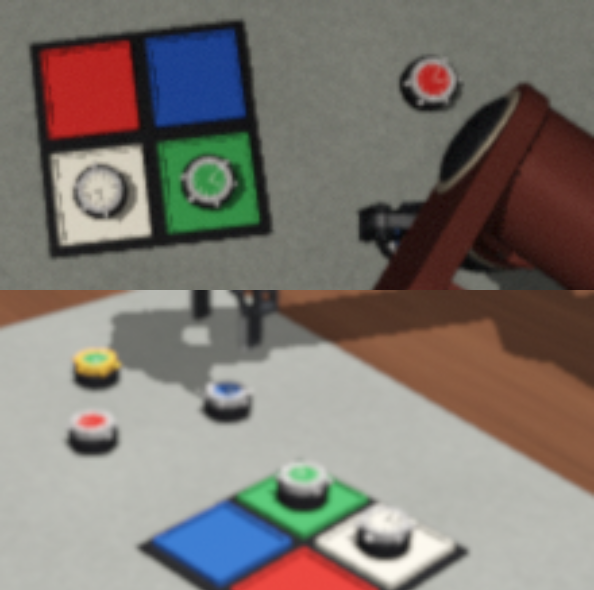

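White (crop 102,190) and green (crop 210,180) both sit centred in their nests. Blue next.

>>> carry_out --moves '[{"x":0,"y":0.03,"z":0.5,"turn":0},{"x":0,"y":0,"z":0.5,"turn":0},{"x":0,"y":0,"z":0.5,"turn":0},{"x":0,"y":0,"z":0.4,"turn":0},{"x":0,"y":0,"z":0.3,"turn":0},{"x":0,"y":0,"z":0.24,"turn":0},{"x":0,"y":0,"z":0.2,"turn":0},{"x":0,"y":0,"z":0,"turn":0}]'

```text
t: 25.85
tool_pos: [0.4716, -0.2479, -0.0109]
tool_rot: [-0.001, -3.141, -0.001]
contact_force: [-0.1, -0.6, -0.1]
opening: 0.0757
grip_force: 0.0
```

>>> carry_out --moves '[{"x":0,"y":0,"z":0,"turn":0},{"x":0,"y":0,"z":0,"turn":0},{"x":0,"y":0,"z":0,"turn":0},{"x":0,"y":0,"z":0,"turn":0},{"x":0,"y":0,"z":0,"turn":0},{"x":0,"y":0,"z":0,"turn":0},{"x":0,"y":0,"z":0,"turn":0},{"x":0,"y":0,"z":0,"turn":0}]' --grip 44

```text
t: 26.65
tool_pos: [0.4727, -0.2487, -0.0091]
tool_rot: [0.001, 3.14, -0.001]
contact_force: [-0.9, 1.9, 5.7]
opening: 0.0472
grip_force: 40.9
```

>>> carry_out --moves '[{"x":0,"y":0,"z":-0.4,"turn":0},{"x":0,"y":0,"z":-0.6,"turn":0},{"x":0,"y":0,"z":-0.6,"turn":0},{"x":0,"y":0,"z":-0.6,"turn":0},{"x":0,"y":0,"z":-0.6,"turn":0},{"x":0,"y":0.3,"z":0,"turn":0},{"x":0,"y":0.6,"z":0,"turn":0},{"x":0,"y":0.8,"z":0,"turn":0}]'

```text
t: 27.45
tool_pos: [0.4713, -0.2044, 0.059]
tool_rot: [-0.003, -3.14, -0.002]
contact_force: [-0.6, 1.6, -0.8]
opening: 0.047
grip_force: 41.3
```

>>> carry_out --moves '[{"x":-0.8,"y":0.8,"z":0,"turn":0},{"x":-0.8,"y":0.8,"z":0,"turn":0},{"x":-0.8,"y":0.8,"z":0,"turn":0},{"x":-0.8,"y":0.8,"z":0,"turn":0},{"x":-0.8,"y":0.8,"z":0,"turn":0},{"x":-0.8,"y":0.8,"z":0,"turn":0},{"x":-0.6,"y":0.6,"z":0,"turn":0},{"x":-0.3,"y":0.4,"z":0,"turn":0}]'

```text
t: 28.25
tool_pos: [0.6143, -0.0583, 0.0584]
tool_rot: [0.002, -3.139, -0.001]
contact_force: [-0.5, -0.2, -0.9]
opening: 0.0474
grip_force: 41.3
```

>>> carry_out --moves '[{"x":0,"y":0.2,"z":0,"turn":0},{"x":0,"y":0,"z":0,"turn":0},{"x":0,"y":0,"z":0.3,"turn":0},{"x":0,"y":0,"z":0.4,"turn":0},{"x":0,"y":0,"z":0.4,"turn":0},{"x":0,"y":0,"z":0.2,"turn":0},{"x":0,"y":0,"z":0,"turn":0},{"x":0,"y":0,"z":0,"turn":0}]'

```text
t: 29.05
tool_pos: [0.6146, -0.056, 0.0271]
tool_rot: [-0.002, -3.141, -0.0]
contact_force: [0.2, 0.9, -0.6]
opening: 0.0475
grip_force: 41.3
```

>>> carry_out --moves '[{"x":-0.14,"y":0,"z":0.2,"turn":0},{"x":0,"y":0,"z":0.3,"turn":0},{"x":0,"y":0,"z":0.3,"turn":0},{"x":0,"y":0,"z":0.2,"turn":0},{"x":0,"y":0,"z":0.04,"turn":0},{"x":0,"y":0,"z":0,"turn":0},{"x":0,"y":0,"z":0,"turn":0},{"x":0,"y":0,"z":0,"turn":0}]'

```text
t: 29.85
tool_pos: [0.6184, -0.0559, 0.0017]
tool_rot: [0.001, 3.141, -0.0]
contact_force: [-0.0, 0.1, -1.7]
opening: 0.0474
grip_force: 41.4
```

>>> carry_out --moves '[{"x":0,"y":0,"z":0.03,"turn":0},{"x":0,"y":0,"z":0,"turn":0},{"x":0,"y":0,"z":0,"turn":0},{"x":0,"y":0,"z":0,"turn":0},{"x":0,"y":0,"z":0,"turn":0},{"x":0,"y":0,"z":0,"turn":0},{"x":0,"y":0,"z":0,"turn":0},{"x":0,"y":0,"z":0,"turn":0}]'

```text
t: 30.65
tool_pos: [0.6181, -0.0558, 0.0005]
tool_rot: [-0.001, -3.142, 0.0]
contact_force: [-0.3, -0.0, -1.2]
opening: 0.0472
grip_force: 41.4
```

>>> carry_out --moves '[{"x":0,"y":0,"z":0.03,"turn":0},{"x":0,"y":0,"z":0,"turn":0},{"x":0,"y":0,"z":0,"turn":0},{"x":0,"y":0,"z":0,"turn":0},{"x":0,"y":0,"z":0,"turn":0},{"x":0,"y":0,"z":0,"turn":0},{"x":0,"y":0,"z":0,"turn":0},{"x":0,"y":0,"z":0,"turn":0}]'

```text
t: 31.45
tool_pos: [0.6182, -0.0558, -0.0001]
tool_rot: [0.001, 3.141, -0.0]
contact_force: [0.2, 0.5, 1.3]
opening: 0.0473
grip_force: 41.6
```

>>> carry_out --moves '[{"x":0,"y":0,"z":0.01,"turn":0},{"x":0,"y":0,"z":0,"turn":0},{"x":0,"y":0,"z":0,"turn":0},{"x":0,"y":0,"z":-0.1,"turn":0},{"x":0,"y":0,"z":-0.3,"turn":0},{"x":0,"y":0,"z":-0.6,"turn":0},{"x":0,"y":0,"z":-0.6,"turn":0},{"x":0,"y":0,"z":-0.6,"turn":0}]' --grip 58

```text
t: 32.25
tool_pos: [0.6188, -0.056, 0.0569]
tool_rot: [0.001, 3.14, -0.001]
contact_force: [-0.2, -0.8, -0.1]
opening: 0.0582
grip_force: 0.0
```

>>> carry_out --moves '[{"x":0.02,"y":-1,"z":0,"turn":0},{"x":0.02,"y":-1,"z":0,"turn":0},{"x":0.02,"y":-1,"z":0,"turn":0},{"x":0.02,"y":-1,"z":0,"turn":0},{"x":0.02,"y":-1,"z":0,"turn":0},{"x":0.02,"y":-1,"z":0,"turn":0},{"x":0.02,"y":-1,"z":0,"turn":0},{"x":0.02,"y":-1,"z":0,"turn":0}]' --grip 76

```text
t: 33.05
tool_pos: [0.6145, -0.2572, 0.0564]
tool_rot: [0.001, 3.14, -0.001]
contact_force: [-0.3, -0.5, -0.1]
opening: 0.0761
grip_force: 0.0
```

>>> carry_out --moves '[{"x":0,"y":-0.5,"z":0,"turn":0},{"x":0,"y":-0.25,"z":0,"turn":0},{"x":0,"y":0,"z":0,"turn":0},{"x":0,"y":0,"z":0.3,"turn":0},{"x":0,"y":0,"z":0.4,"turn":0},{"x":0,"y":0,"z":0.1,"turn":0},{"x":0,"y":0,"z":0,"turn":0},{"x":0,"y":0,"z":0,"turn":0}]'

```text
t: 33.85
tool_pos: [0.6139, -0.2742, 0.0343]
tool_rot: [-0.001, -3.141, -0.0]
contact_force: [0.5, -0.6, -0.0]
opening: 0.0758
grip_force: 0.0
```

Descend 44 mm (1.76 units) and grip.

>>> carry_out --moves '[{"x":0,"y":-0.04,"z":0.3,"turn":0},{"x":0,"y":0,"z":0.4,"turn":0},{"x":0,"y":0,"z":0.4,"turn":0},{"x":0,"y":0,"z":0.3,"turn":0},{"x":0,"y":0,"z":0.2,"turn":0},{"x":0,"y":0,"z":0.16,"turn":0},{"x":0,"y":0,"z":0,"turn":0},{"x":0,"y":0,"z":0,"turn":0}]'

```text
t: 34.65
tool_pos: [0.6141, -0.2757, -0.0093]
tool_rot: [0.001, 3.141, -0.0]
contact_force: [1.0, 0.3, 0.1]
opening: 0.076
grip_force: 0.0
```

>>> carry_out --moves '[{"x":0,"y":0,"z":0,"turn":0},{"x":0,"y":0,"z":0,"turn":0},{"x":0,"y":0,"z":0,"turn":0},{"x":0,"y":0,"z":0,"turn":0},{"x":0,"y":0,"z":0,"turn":0},{"x":0,"y":0,"z":0,"turn":0},{"x":0,"y":0,"z":0,"turn":0},{"x":0,"y":0,"z":0,"turn":0}]' --grip 44

```text
t: 35.45
tool_pos: [0.6147, -0.2759, -0.0083]
tool_rot: [0.001, 3.14, -0.001]
contact_force: [-1.1, 1.9, 5.5]
opening: 0.0469
grip_force: 41.0
```

>>> carry_out --moves '[{"x":0,"y":0,"z":-0.4,"turn":0},{"x":0,"y":0,"z":-0.6,"turn":0},{"x":0,"y":0,"z":-0.6,"turn":0},{"x":0,"y":0,"z":-0.6,"turn":0},{"x":0,"y":0,"z":-0.6,"turn":0},{"x":0,"y":0.3,"z":0,"turn":0},{"x":0,"y":0.6,"z":0,"turn":0},{"x":0,"y":0.8,"z":0,"turn":0}]'

```text
t: 36.25
tool_pos: [0.6132, -0.2317, 0.0596]
tool_rot: [-0.003, -3.14, -0.002]
contact_force: [0.1, -0.1, -2.5]
opening: 0.047
grip_force: 41.3
```

>>> carry_out --moves '[{"x":0.04,"y":1,"z":0,"turn":0},{"x":0.04,"y":1,"z":0,"turn":0},{"x":0.04,"y":1,"z":0,"turn":0},{"x":0.04,"y":1,"z":0,"turn":0},{"x":0.04,"y":1,"z":0,"turn":0},{"x":0.04,"y":1,"z":0,"turn":0},{"x":0.04,"y":1,"z":0,"turn":0},{"x":0.04,"y":1,"z":0,"turn":0}]'

```text
t: 37.05
tool_pos: [0.6044, -0.0301, 0.0591]
tool_rot: [0.001, -3.139, -0.001]
contact_force: [1.1, -0.9, -0.6]
opening: 0.0475
grip_force: 41.3
```

>>> carry_out --moves '[{"x":0,"y":1,"z":0,"turn":0},{"x":0,"y":0.8,"z":0,"turn":0},{"x":0,"y":0.6,"z":0,"turn":0},{"x":0,"y":0.4,"z":0,"turn":0},{"x":0,"y":0.2,"z":0,"turn":0},{"x":0,"y":0,"z":0,"turn":0},{"x":0,"y":0,"z":0,"turn":0},{"x":0,"y":0,"z":0,"turn":0}]'

```text
t: 37.85
tool_pos: [0.6063, 0.0412, 0.0606]
tool_rot: [0.003, 3.142, -0.0]
contact_force: [-0.6, 0.5, -0.7]
opening: 0.0472
grip_force: 41.4
```

>>> carry_out --moves '[{"x":0.02,"y":0.05,"z":0.4,"turn":0},{"x":0,"y":0,"z":0.5,"turn":0},{"x":0,"y":0,"z":0.5,"turn":0},{"x":0,"y":0,"z":0.4,"turn":0},{"x":0,"y":0,"z":0.3,"turn":0},{"x":0,"y":0,"z":0.2,"turn":0},{"x":0,"y":0,"z":0.06,"turn":0},{"x":0,"y":0,"z":0,"turn":0}]'

```text
t: 38.65
tool_pos: [0.6059, 0.0432, 0.0016]
tool_rot: [0.001, 3.141, -0.0]
contact_force: [0.2, 0.1, -2.0]
opening: 0.0471
grip_force: 41.5
```

>>> carry_out --moves '[{"x":0,"y":0,"z":0.03,"turn":0},{"x":0,"y":0,"z":0,"turn":0},{"x":0,"y":0,"z":0,"turn":0},{"x":0,"y":0,"z":0,"turn":0},{"x":0,"y":0,"z":0,"turn":0},{"x":0,"y":0,"z":0,"turn":0},{"x":0,"y":0,"z":0,"turn":0},{"x":0,"y":0,"z":0,"turn":0}]'

```text
t: 39.45
tool_pos: [0.6057, 0.0432, 0.0008]
tool_rot: [0.001, 3.142, 0.0]
contact_force: [0.9, -0.3, -1.8]
opening: 0.0472
grip_force: 41.5
```

>>> carry_out --moves '[{"x":0,"y":0,"z":0.03,"turn":0},{"x":0,"y":0,"z":0,"turn":0},{"x":0,"y":0,"z":0,"turn":0},{"x":0,"y":0,"z":0,"turn":0},{"x":0,"y":0,"z":0,"turn":0},{"x":0,"y":0,"z":0,"turn":0},{"x":0,"y":0,"z":0,"turn":0},{"x":0,"y":0,"z":0,"turn":0}]'

```text
t: 40.25
tool_pos: [0.6058, 0.0432, 0.0007]
tool_rot: [-0.001, -3.141, 0.0]
contact_force: [-4.2, 0.2, 5.8]
opening: 0.0472
grip_force: 42.1
```

Contact. Release, lift well clear and check.

>>> carry_out --moves '[{"x":0,"y":0,"z":0,"turn":0},{"x":0,"y":0,"z":0,"turn":0},{"x":0,"y":0,"z":0,"turn":0},{"x":0,"y":0,"z":-0.1,"turn":0},{"x":0,"y":0,"z":-0.3,"turn":0},{"x":0,"y":0,"z":-0.6,"turn":0},{"x":0,"y":0,"z":-0.8,"turn":0},{"x":0,"y":0,"z":-1,"turn":0}]' --grip 58

```text
t: 41.05
tool_pos: [0.6054, 0.0432, 0.0713]
tool_rot: [-0.001, -3.141, -0.0]
contact_force: [0.9, -0.8, 0.1]
opening: 0.0579
grip_force: 0.0
```

>>> carry_out --moves '[{"x":0,"y":1,"z":-0.5,"turn":0},{"x":0,"y":1,"z":-0.5,"turn":0},{"x":0,"y":1,"z":-0.5,"turn":0},{"x":0,"y":1,"z":-0.5,"turn":0},{"x":0,"y":1,"z":-0.5,"turn":0},{"x":0,"y":1,"z":-0.5,"turn":0},{"x":0,"y":0.8,"z":0,"turn":0},{"x":0,"y":0.4,"z":0,"turn":0}]'

```text
t: 41.85
tool_pos: [0.6064, 0.2249, 0.1474]
tool_rot: [-0.001, 3.139, 0.002]
contact_force: [0.5, 0.1, -0.3]
opening: 0.0581
grip_force: 0.0
```

Run:
```python
from h import *
t=snap("top","u.png");b=snap("scene","v.png")
A=cv2.resize(t[150:260,160:500],None,fx=2.3,fy=2.3);B=cv2.resize(b[130:290,200:460],None,fx=2,fy=2)
B=cv2.copyMakeBorder(B,0,0,0,A.shape[1]-B.shape[1],cv2.BORDER_CONSTANT)
cv2.imwrite("pics/w.png",np.vstack([A,B])[:,:,::-1])
```

```text
(no output)
```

View pics/w.png

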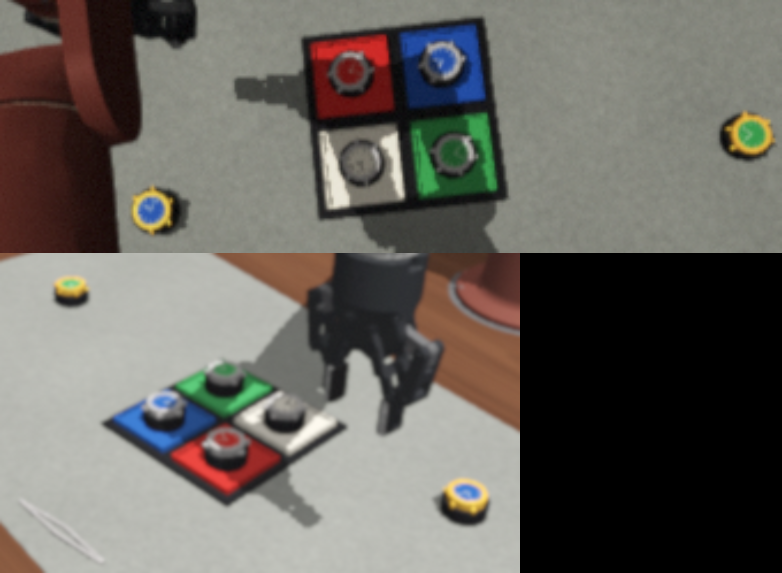

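All four silver watches stand centred in their matching nests (crop: red 350,72; blue 442,62; white 360,160; green 453,153). The golds look unmoved and the arm is clear, so I'm handing in.

```bash
python3 -c "
from station import ctrl
print(ctrl.finish_job())"
```

```text
the job is handed in; nothing more can be done
None
```

All four steel watches are upright in their colour-matched nests, the two gold watches look unmoved in the last pictures, and the job was handed in at about 42 s; no verdict was returned.

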